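Hang the last mug on the drying stand

TASK

Two mugs already sit upside down on the posts of the wooden drying stand. Take the single white mug that stands upside down by itself on the open counter on the right (not one of the stacked mugs at the back), keep it upside down, and lower it gently over the stand's bare post until its rim rests all the way down on the round steel plate; then let go. Leave the two mugs on the stand where they are.

Things in the scene. Friction and masses are not known exactly. Their poses are not given: they have to be found in the camera images.
- mug_centre (a point): White mug, mouth down on the counter, by itself at the right; a tin and a beaker up to 150 mm high stand near it. Body 70 mm across, 90 mm high, up to 0.4 kg. The point: on the body's axis, 45 mm above the rim. z up; handle along -y, reaching 64 mm from the axis: grip the body across x from above. Its hollow is 76 mm deep; a post has 9 mm of play or more to every side.
- post_bare_tip (a point): Top of the bare post, the one of three on the wooden drying stand without a mug (any place in the row). Upright fixed steel rod, 10 mm thick, round tip, 84 mm above the counter and 60 mm above the round steel plate (92 mm wide) at its foot, where the mug's rim comes to rest. z up; the row, posts 125 mm apart, runs along the point's y.
- mug_hung_1_centre (a point): A white mug like the one to be moved, already upside down on another post of the stand. The point is the centre of its round body, half-way up (45 mm above its rim).
- mug_hung_2_centre (a point): A white mug like the one to be moved, already upside down on another post of the stand. The point is the centre of its round body, half-way up (45 mm above its rim).
Things that resemble listed ones, but are neither listed nor needed, are in the scene too. What is shaped like the part that bears mug_centre but green or turquoise is not meant.

How it is judged (in metres and radians):
At the end, for the whole second after the job is handed in: The mug is upside down over the bare post: its axis within 25 mm of the post, its rim down on the plate (centre 9 to 21 mm below the post's tip, 15 mm when seated), upright within 7 degrees, at rest (horizontal distance between mug_centre and post_bare_tip below 0.025 m and z of mug_centre in the frame of post_bare_tip between -0.021 and -0.009 m and angle between mug_centre's own z axis and vertical below 0.12 rad and linear speed of mug below 0.02 m/s and angular speed of mug below 0.2 rad/s); the robot touches nothing.
It fails at once if the mug is dropped onto the post (it falls faster than 0.5 m/s with the post inside it) (horizontal distance between mug_centre and post_bare_tip below 0.03 m and z of mug_centre in the frame of post_bare_tip below 0.035 m and linear speed of mug above 0.5 m/s).
It fails at once if a mug already on the stand is shifted by more than 25 mm (distance of any of mug_hung_1_centre, mug_hung_2_centre from where it was at the start of the episode above 0.025 m).
It also fails if it takes over 42 s, if anything falls off the work surface, if the arm or the gripper's body presses on something with over 40 N, if the wrist force passes 120 N, or if a joint passes its speed limit or range.

ROBOT

A 6-joint arm with a two-finger parallel gripper is mounted at the origin on a cart in front of the work surface, level with it; the furniture and walls round the work are solid. World frame = base frame: x ahead of the robot, y to its left, z up, the work surface at z = 0. Lengths are in mm, angles in rad, forces in N, time in s.
With the tool pointing down it reaches from about 275 to 1000 mm from the base axis. Payload 8.4 kg.
Tool frame: the origin (TCP) lies at the very end of the fingers, on their centre line; the grasp point (between the pads) lies 19 mm behind it (r.pinch_z is the distance from the TCP to the grasp point, in mm); z points along the fingers, y is the line along which they close (so a half turn about z gives the same grasp; the last joint's range is limited). The gripper opens to 85 mm and grips with 20 to 120 N. Pads are 22 mm wide; open, the fingers measure 114 mm over their backs; the gripper's body (76 mm by 85 mm) begins 54 mm behind the grasp point. The pads swing forward as they close: fully open they stand 13 mm farther back than shut.
Start: joints at [-1.184, 0.353, 1.633, -0, 1.155, -0.002], TCP at [236.923, -578.356, 231.281] pointing down, gripper open.
Joint ranges: [-2.63, 2.63], [-0.92, 2.1], [0.06, 2.66], [-1.3, 4.44], [0, 2.69], [-3.02, 3.02]. Speed limits (rad/s): [2.22, 2.22, 2.79, 3.14, 3.14, 3.14].

INTERFACE

Orientations are given as [roll, pitch, yaw] about the fixed x, y, z axes, in that order (R = Rz(yaw) Ry(pitch) Rx(roll)).
In Python, from rig import r gives the robot as it stands.
- The arm moves only by the tool carry_out, never from a script. Its argument "series" is a list of rows, each a list of 7 numbers: the turn, a rotation vector about the tool's x, y, z as a fraction of full scale, then the shift along the tool's x, y, z as a fraction of full scale, then the gripper command: -1 is fully open, 1 is shut, values between are in proportion. A call has 1 to 8 rows; each row is the pose to reach, as a shift and turn from the pose commanded when the call began, along the tool's axes at that moment, turning the shorter way round; what a row does not reach only later rows make up. Full scale, the value 1, is 0.25 m for a shift and pi rad for a turn. A row lasts 1/8 s, in which the tool goes at most 62.5 mm and 10.7 degrees, less where a joint would pass 70% of its speed; a pose out of reach is approached as far as the arm can. A call with a number of a shift or a turn outside -1 to 1 is refused whole. A call with a gripper value outside its range is refused whole. The fingers move at their own pace and stop on an object; "force" is the grip in N (left out, the last holds). Time passes only in rows, so rows that repeat a pose let the fingers close. It gives the time, the measured TCP pose, the force, the opening and the grip force at its end, in the units of the state.
- r.sense(): the state, without advancing time (a new reading comes with each control period).
- r.grab_frame(name): name is "scene" or "top"; returns the picture (420x560x3 uint8, red, green, blue); there is no depth.
- r.get_calibration(name): a dict with "K" (3x3 intrinsics, pixels), "pose" (4x4, takes a point from camera to world coordinates). Camera axes: x right, y up, looking along -z (the intrinsics and any distortion apply to the point x, -y, -z); pixel columns grow to the right and rows downward; lengths in mm; the calibration is good to about 2 mm. A picture is of the moment at which its call begins. get_calibration takes no time and is no camera call.
- r.sign_off(): hands the job in; it is judged then, once.
Trained networks look in the newest picture that a camera, given by its name, has taken for a name from the list of things; names that differ only in an ending like _2 or _b are one class to them, and where a whole thing is asked for, a point or a joint stands for the part that bears it (a point fixed in the world has none). Each returns a list of dicts, best first, with "score" (0 to 1); they miss things now and then, are a little off and sometimes report something else, mostly with a low value. They report only what shows in the picture. A call takes as long as a camera call. They do not tell look-alikes from the thing itself.
- r.silhouettes(camera, label): "region" (420x560 bool, what is visible of it) and "position" ([row, column] in pixels, amid what is visible of it).
The state is a dict: "clock": time; "qpos": joint angles; "qvel": joint speeds; "joint_efforts": joint torques, N m; "eef_pos": TCP position; "tcp_rot": TCP orientation; "contact_force": force on the tool from outside, world axes, zero at the start; "wrist_torque": the same for the moment, N m; "opening": opening from 0.0 (shut) to 1.0 (fully open); "grasp_force": force on a finger pad.
Only numpy, scipy, OpenCV 4.12 (cv2) and the standard library are available. Lean on these libraries where they do the work, as an engineer would, in place of code of your own. Each camera call takes 0.05 s, during which the arm holds its last target. There are 200 camera calls.

## Working session

There is one attempt and no reset: what is moved stays moved. The work goes in short steps, Python scripts to look and compute and a tool call to move; the robot and the scene stay as the last step left them, time stands still between calls to the robot, and variables do not carry over. Pictures are saved under pics/ and viewed, at most 10 in all, crops included, and the job is handed in when it is done.

Besides the shell and the picture viewer there is one more tool, called after "Call:" by a JSON object that holds its "api" and its "payload", one argument or row to a line. carry_out: Moves the arm, as the interface text tells. Its arguments: {"type":"object","properties":{"series":{"type":"array"},"force":{"type":"number"}},"required":["series"]}

```bash
mkdir -p pics; cat > h.py <<'E'
from rig import r
import numpy as np, cv2
def ray(cam,row,col):
    c=r.get_calibration(cam);K=np.array(c["K"]);P=np.array(c["pose"])
    d=np.linalg.inv(K)@[col,row,1]; d=P[:3,:3]@[d[0],-d[1],-d[2]]
    d=np.array([*d]); return P[:3,3],d/np.linalg.norm(d)
def atz(cam,row,col,z):
    o,d=ray(cam,row,col); return o+d*(z-o[2])/d[2]
def proj(cam,p):
    c=r.get_calibration(cam);K=np.array(c["K"]);P=np.array(c["pose"])
    q=P[:3,:3].T@(np.array(p)-P[:3,3]); u=K@[q[0],-q[1],-q[2]]; return u[1]/u[2],u[0]/u[2]
E
python3 - <<'E'
from h import *
print(r.get_calibration("scene"),r.get_calibration("top"))
ims=[]
for c in("scene","top"):
    im=r.grab_frame(c)[:,:,::-1].copy(); cv2.imwrite(f"pics/{c}0.png",im)
    for l in("mug_centre","post_bare_tip","mug_hung_1_centre"):
        for s in r.silhouettes(c,l):
            ys,xs=np.where(s["region"]); print(c,l,round(s["score"],2),np.round(s["position"]),xs.min(),xs.max(),ys.min(),ys.max(),len(xs))
print(r.sense())
E
```

```text
{'K': array([[465.57791929,   0.        , 277.05346018],
       [  0.        , 465.57791929, 212.32719603],
       [  0.        ,   0.        ,   1.        ]]), 'pose': array([[ 8.81328953e-01,  2.17552357e-01, -4.19440399e-01,
        -2.66876479e+02],
       [-4.72485389e-01,  4.13478998e-01, -7.78326844e-01,
        -1.62181982e+03],
       [ 4.10295712e-03,  8.84141442e-01,  4.67201323e-01,
         9.36358951e+02],
       [ 0.00000000e+00,  0.00000000e+00,  0.00000000e+00,
         1.00000000e+00]])} {'K': array([[449.75858281,   0.        , 274.08660683],
       [  0.        , 449.75858281, 208.9428616 ],
       [  0.        ,   0.        ,   1.        ]]), 'pose': array([[ 8.04983565e-02,  9.48623964e-01, -3.05994426e-01,
        -7.61413738e+01],
       [-9.96722766e-01,  7.90678114e-02, -1.70882977e-02,
        -2.02906605e+02],
       [ 7.98394088e-03,  3.06367191e-01,  9.51879930e-01,
         1.90780805e+03],
       [ 0.00000000e+00,  0.00000000e+00,  0.00000000e+00,
         1.00000000e+00]])}
scene mug_centre 0.78 [311. 334.] 322 351 291 327 839
scene mug_centre 0.59 [2
[... 382 characters left out ...]
pos': array([-1.18438837e+00,  3.53124077e-01,  1.63351759e+00,  9.50885169e-06,
        1.15518660e+00, -2.37185086e-03]), 'qvel': array([ 8.81261674e-04,  8.23963972e-05, -8.63852540e-04,  8.19778649e-04,
       -7.30487615e-04, -1.88263576e-03]), 'joint_efforts': array([-9.95228984e-04, -6.04554963e+01, -3.42006969e+01, -2.59577916e-05,
        3.93256327e-03, -1.23823580e-05]), 'eef_pos': array([ 236.90452812, -578.28415021,  231.15303335]), 'tcp_rot': array([-3.14135706e+00, -9.25727399e-06,  3.88775965e-01]), 'contact_force': array([-0.44823993, -0.69323917,  0.13782131]), 'wrist_torque': array([-0.02499144, -0.02293025, -0.0222225 ]), 'grasp_force': 0.0, 'opening': 1.0004460052290942}
```

View pics/scene0.png

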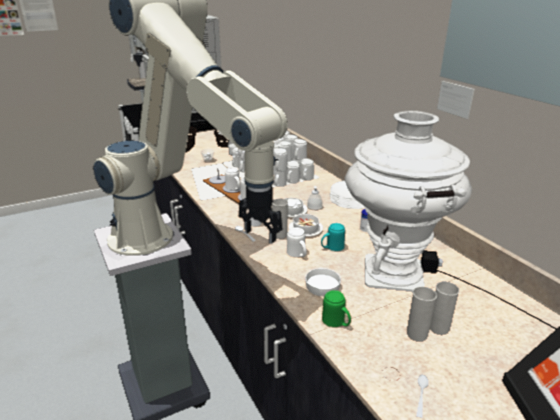

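View pics/top0.png

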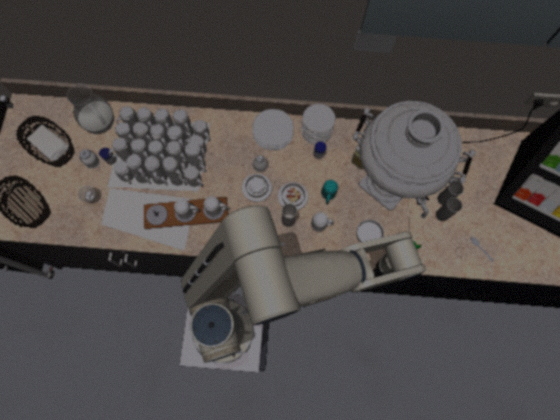

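The scene view shows the white mug at about (297,242), col,row, with the teal one at (336,237) and the green one at (335,308). In the top view, the white mug is at (320,222), teal at (330,188), and the tin and beaker near (289,214). The bare post and plate are at (156,214), with hung mugs at (185,209) and (213,207). The candidates are white, teal, green and the stacked mugs at the back. The lone white one fits the description, so I'll confirm it in a crop.

```bash
python3 - <<'E'
from h import *
t=cv2.imread("pics/top0.png");s=cv2.imread("pics/scene0.png")
a=cv2.resize(t[170:245,265:365],(400,300),interpolation=3)
b=cv2.resize(t[170:245,130:230],(400,300),interpolation=3)
c=cv2.resize(s[190:265,260:360],(400,300),interpolation=3)
d=cv2.resize(s[140:215,190:290],(400,300),interpolation=3)
cv2.imwrite("pics/c1.png",np.vstack([np.hstack([a,b]),np.hstack([c,d])]))
for c,row,col,z in(("top",222,319,90),("top",214,156,84),("top",209,185,114),("top",207,213,114),("scene",242,296,45),("scene",176,219,60),("top",214,289,100)):
    print(c,row,col,np.round(atz(c,row,col,z)))
E
```

```text
top 222 319 [ 466. -363.   90.]
top 214 156 [446. 326.  84.]
top 209 185 [469. 201. 114.]
top 207 213 [488.  85. 114.]
scene 242 296 [ 485. -374.   45.]
scene 176 219 [451. 289.  60.]
top 214 289 [ 488. -235.  100.]
```

View pics/c1.png

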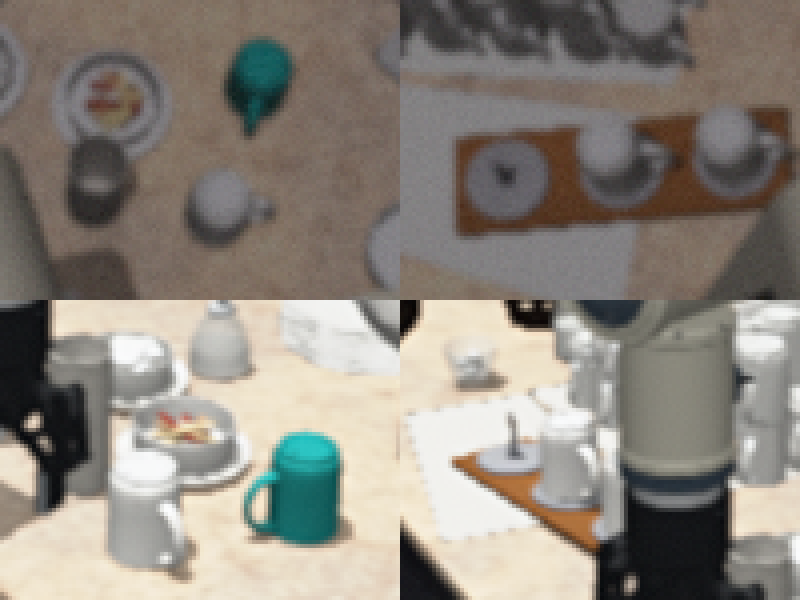

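The crop confirms it: the white mug's top disc is at top (320,219) and scene (296,231), with the handle toward −y. The bare post's tip is at top (154.5,211.5) and scene (217.5,169). A tin stands at top (289,214). Next I'll check these points for consistency.

```bash
python3 - <<'E'
from h import *
def tri(a,b):
    (o,d),(p,e)=ray("top",*a),ray("scene",*b)
    s=np.linalg.lstsq(np.c_[d,-e],p-o,rcond=None)[0]; x,y=o+s[0]*d,p+s[1]*e
    return np.round((x+y)/2,1),round(np.linalg.norm(x-y),1)
print("mugtop",tri((219,320),(231.5,296)),atz("top",219,320,90),atz("scene",231.5,296,90))
print("tip",tri((211.5,154.5),(169,217.5)),atz("top",211.5,154.5,84),atz("scene",169,217.5,84),"plate",atz("top",214.5,156.7,24))
m=r.silhouettes("top","post_bare_tip")
for s in m: ys,xs=np.where(s["region"]); print("platemask",s["score"],atz("top",(ys.min()+ys.max())/2,(xs.min()+xs.max())/2,24))
print("handle end",atz("top",222.5,332,45))
# hung mugs top discs
for c in((208,181.5),(204,210)): print(atz("top",*c,114))
print("tin",atz("top",207,290,120), atz("top",222,288,0))
for cam,z in (("top",1),):
  for s in r.silhouettes(cam,"mug_centre"):
    ys,xs=np.where(s["region"]); print(s["score"],s["position"])
    if abs(s["position"][0]-222)<5:
      crop=s["region"][205:240,305:340]
      print("\n".join("".join(".#"[v] for v in q) for q in crop))
# predicted outlines
for p in ((470,-368),):
  for z,rr in((0,35),(90,35)):
    q=[proj("top",(p[0]+rr*np.cos(t),p[1]+rr*np.sin(t),z)) for t in np.linspace(0,6.28,40)]; q=np.array(q); print(z,q.min(0),q.max(0))
E
```

```text
mugtop (array([ 484. , -368.3,   85.7]), np.float64(5.7)) [ 479.87545847 -366.92173201   90.        ] [ 483.4944375  -374.29413223   90.        ]
tip (array([461. , 336.6,  75.7]), np.float64(3.9)) [456.63908543 334.5697708   84.        ] [456.13094269 318.07260167  84.        ] plate [461.34360103 340.46287809  24.        ]
platemask 0.6 [461.6332073 336.9837403  24.       ]
handle end [ 482.19522795 -423.39380962   45.        ]
[472.44418635 215.83480156 114.        ]
[499.88199429  99.28447077 114.        ]
tin [ 512.61251101 -236.46305741  120.        ] [ 481.87367588 -234.76742729    0.        ]
0.63 [223.4, 320.2]Traceback (most recent call last):
  File "<stdin>", line 19, in <module>
  File "<stdin>", line 19, in <genexpr>
  File "<stdin>", line 19, in <genexpr>
TypeError: string indices must be integers, not 'numpy.bool'
```

```bash
cat > ov.py <<'E'
from h import *
def circ(p,z,rr): return [(p[0]+rr*np.cos(t),p[1]+rr*np.sin(t),z) for t in np.linspace(0,2*np.pi,60)]
def panel(cam,im,ctr,items,w=50,hh=38,k=8):
    c0,r0=int(ctr[1]-w/2),int(ctr[0]-hh/2)
    o=cv2.resize(im[r0:r0+hh,c0:c0+w],None,fx=k,fy=k,interpolation=3)
    for pts,col in items:
        q=np.array([[(b-c0+.5)*k,(a-r0+.5)*k] for a,b in(proj(cam,p) for p in pts)]).astype(np.int32)
        cv2.polylines(o,[q],False,col,1)
    return cv2.resize(o,(400,300))
E
python3 - <<'E'
from ov import *
M=(481,-369);P=(460,336)
mi=[(circ(M,0,35),(0,255,255)),(circ(M,90,35),(0,0,255))]
pi=[(circ(P,24,46),(0,255,255)),([(*P,24),(*P,84)],(0,0,255))]
out=[]
for c in("top","scene"):
    im=np.mean([r.grab_frame(c) for _ in range(5)],0)[:,:,::-1].astype(np.uint8).copy(); cv2.imwrite(f"pics/avg_{c}.png",im)
    im=cv2.convertScaleAbs(im,alpha=1.6 if c=="top" else 1)
    out.append(np.hstack([panel(c,im,proj(c,(*M,45)),mi),panel(c,im,proj(c,(*P,40)),pi)]))
cv2.imwrite("pics/o1.png",np.vstack(out))
E
```

```text
(no output)
```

View pics/o1.png

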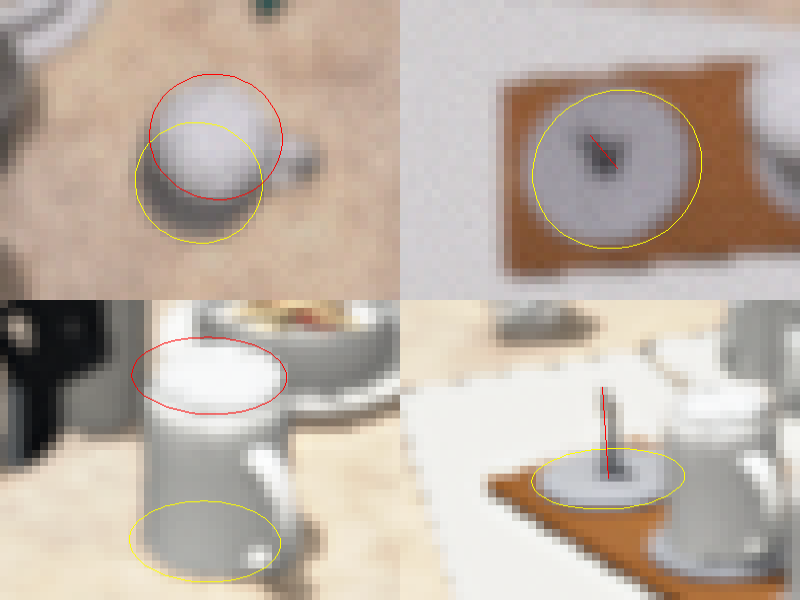

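The overlays agree to a few mm. Corrected values: mug axis ≈ (485,−370), post ≈ (463,338). The reach and plate heights are consistent. Next, turn so the fingers close across x and move halfway.

Call:
{"api": "carry_out", "payload": {
  "series": [
    [0,0,-0.376,0.617,-0.197,0,-1],
    [0,0,-0.376,0.617,-0.197,0,-1],
    [0,0,-0.376,0.617,-0.197,0,-1],
    [0,0,-0.376,0.617,-0.197,0,-1],
    [0,0,-0.376,0.617,-0.197,0,-1],
    [0,0,-0.376,0.617,-0.197,0,-1],
    [0,0,-0.376,0.617,-0.197,0,-1],
    [0,0,-0.376,0.617,-0.197,0,-1]
  ],
  "force": 40
}}

```text
clock: 2.0
eef_pos: [361.0, -474.3, 231.3]
tcp_rot: [-3.142, 0.0, 1.569]
contact_force: [0.2, -0.1, -0.0]
opening: 1.001
grasp_force: 0.0
```

Call:
{"api": "carry_out", "payload": {
  "series": [
    [0,0,0,0.417,0.496,0,-1],
    [0,0,0,0.417,0.496,0,-1],
    [0,0,0,0.417,0.496,0,-1],
    [0,0,0,0.417,0.496,0.2,-1],
    [0,0,0,0.417,0.496,0.5,-1],
    [0,0,0,0.417,0.496,0.5,-1],
    [0,0,0,0.417,0.496,0.5,-1]
  ]
}}

```text
clock: 2.88
eef_pos: [485.1, -370.4, 106.6]
tcp_rot: [-3.141, -0.0, 1.569]
contact_force: [-0.2, -0.3, 0.0]
opening: 1.0
grasp_force: 0.0
```

```bash
python3 - <<'E'
from ov import *
M=(485,-370)
out=[]
for c in("top","scene"):
    im=np.mean([r.grab_frame(c) for _ in range(2)],0)[:,:,::-1].astype(np.uint8).copy()
    im=cv2.convertScaleAbs(im,alpha=1.5 if c=="top" else 1)
    mi=[(circ(M,0,35),(0,255,255)),(circ(M,90,35),(0,0,255))]
    out.append(panel(c,im,proj(c,(*M,90)),mi,w=66,hh=50,k=6))
cv2.imwrite("pics/o2.png",np.hstack(out)); s=r.sense(); print(s["eef_pos"],s["contact_force"])
E
```

```text
[ 486.26587266 -371.27744561  108.67323709] [0.1613084  0.05552318 0.15382589]
```

View pics/o2.png

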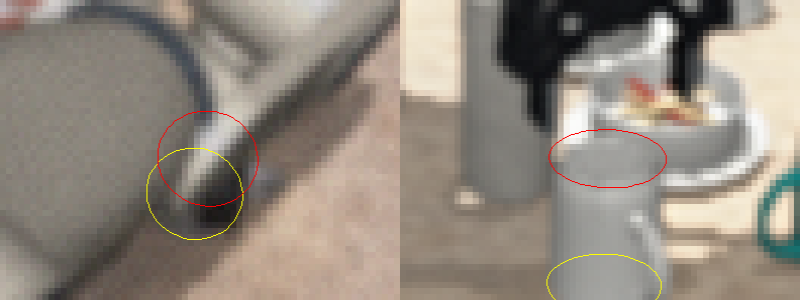

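The fingers straddle the mug evenly in the scene view: tips at columns 540 and 688 of the picture, body 553–662. I'll lower gently.

Call:
{"api": "carry_out", "payload": {
  "series": [
    [0,0,0,0,0,0.05,-1],
    [0,0,0,0,0,0.1,-1],
    [0,0,0,0,0,0.15,-1],
    [0,0,0,0,0,0.2,-1],
    [0,0,0,0,0,0.25,-1],
    [0,0,0,0,0,0.288,-1],
    [0,0,0,0,0,0.288,-1]
  ]
}}

```text
clock: 3.95
eef_pos: [484.6, -369.8, 33.3]
tcp_rot: [-3.14, -0.001, 1.57]
contact_force: [-0.1, 0.3, -0.4]
opening: 1.003
grasp_force: 0.0
```

Call:
{"api": "carry_out", "payload": {
  "series": [
    [0,0,0,0,0,0,0],
    [0,0,0,0,0,0,0.5],
    [0,0,0,0,0,0,1],
    [0,0,0,0,0,0,1],
    [0,0,0,0,0,0,1],
    [0,0,0,0,0,0,1],
    [0,0,0,0,0,0,1]
  ],
  "force": 40
}}

```text
clock: 4.82
eef_pos: [485.4, -370.4, 35.0]
tcp_rot: [3.141, 0.001, 1.57]
contact_force: [-1.1, 0.6, 6.4]
opening: 0.777
grasp_force: 45.4
```

Call:
{"api": "carry_out", "payload": {
  "series": [
    [0,0,0,0,0,-0.03,1],
    [0,0,0,0,0,-0.1,1],
    [0,0,0,0,0,-0.22,1],
    [0,0,0,0,0,-0.36,1],
    [0,0,0,0,0,-0.5,1],
    [0,0,0,0,0,-0.64,1],
    [0,0,0,0,0,-0.75,1],
    [0,0,0,0,0,-0.8,1]
  ]
}}

```text
clock: 5.82
eef_pos: [485.6, -370.5, 236.9]
tcp_rot: [3.139, 0.002, 1.57]
contact_force: [0.7, 0.4, -2.9]
opening: 0.776
grasp_force: 45.5
```

```bash
python3 - <<'E'
from h import *
s=r.sense(); print(s["eef_pos"],s["tcp_rot"],s["contact_force"],s["opening"])
E
```

```text
[ 485.58084405 -370.51295472  236.90684814] [3.13908887e+00 1.87261830e-03 1.57002325e+00] [ 0.66951256  0.40513197 -2.9181229 ] 0.7759184274336907
```

Call:
{"api": "carry_out", "payload": {
  "series": [
    [0,0,0,0.06,0,0,1],
    [0,0,0,0.18,0,0,1],
    [0,0,0,0.32,-0.01,0,1],
    [0,0,0,0.46,-0.01,0,1],
    [0,0,0,0.6,-0.02,0,1],
    [0,0,0,0.74,-0.02,0,1],
    [0,0,0,0.87,-0.03,0,1],
    [0,0,0,1,-0.03,0,1]
  ]
}}

```text
clock: 6.82
eef_pos: [476.2, -118.0, 232.8]
tcp_rot: [-3.139, -0.001, 1.57]
contact_force: [-0.4, 0.2, -1.9]
opening: 0.777
grasp_force: 45.5
```

Call:
{"api": "carry_out", "payload": {
  "series": [
    [0,0,0,0.13,0,0,1],
    [0,0,0,0.26,0,0,1],
    [0,0,0,0.39,-0.01,0,1],
    [0,0,0,0.52,-0.01,0,1],
    [0,0,0,0.65,-0.02,0,1],
    [0,0,0,0.78,-0.02,0,1],
    [0,0,0,0.9,-0.03,0,1],
    [0,0,0,1,-0.03,0,1]
  ]
}}

```text
clock: 7.82
eef_pos: [468.5, 131.2, 232.8]
tcp_rot: [-3.139, 0.0, 1.571]
contact_force: [-0.0, 0.2, -2.0]
opening: 0.776
grasp_force: 45.5
```

Call:
{"api": "carry_out", "payload": {
  "series": [
    [0,0,0,0.12,0,0,1],
    [0,0,0,0.25,0,0,1],
    [0,0,0,0.38,-0.01,0,1],
    [0,0,0,0.51,-0.01,0,1],
    [0,0,0,0.63,-0.02,0,1],
    [0,0,0,0.74,-0.03,0,1],
    [0,0,0,0.83,-0.03,0,1],
    [0,0,0,0.83,-0.03,0,1]
  ]
}}

```text
clock: 8.82
eef_pos: [462.3, 338.5, 233.4]
tcp_rot: [-3.14, 0.001, 1.572]
contact_force: [0.1, -0.6, -1.7]
opening: 0.78
grasp_force: 45.4
```

Call:
{"api": "carry_out", "payload": {
  "series": [
    [0,0,0,0,0,0.05,1],
    [0,0,0,0,0,0.13,1],
    [0,0,0,0,0,0.21,1],
    [0,0,0,0,0,0.28,1],
    [0,0,0,0,0,0.32,1],
    [0,0,0,0,0,0.33,1],
    [0,0,0,0,0,0.33,1]
  ]
}}

```text
clock: 9.7
eef_pos: [463.3, 337.4, 152.0]
tcp_rot: [3.141, -0.0, 1.57]
contact_force: [-0.3, 1.0, -1.9]
opening: 0.776
grasp_force: 45.5
```

```bash
python3 - <<'E'
from ov import *
P=(463,338)
out=[]
s=r.sense(); e=s["eef_pos"]; print(e,s["contact_force"])
for c in("top","scene"):
    im=np.mean([r.grab_frame(c) for _ in range(4)],0)[:,:,::-1].astype(np.uint8).copy()
    im=cv2.convertScaleAbs(im,alpha=1.5 if c=="top" else 1)
    mi=[(circ(e,e[2]-35,35),(0,255,255)),(circ(e,e[2]+55,35),(0,0,255)),([(*P,24),(*P,84)],(0,0,255)),(circ(P,24,46),(0,255,0))]
    out.append(panel(c,im,proj(c,(*P,100)),mi,w=56,hh=42,k=7))
cv2.imwrite("pics/o3.png",np.hstack(out))
E
```

```text
[463.33334488 337.44021531 152.02328379] [-0.29236766  1.03011923 -1.86044858]
```

View pics/o3.png

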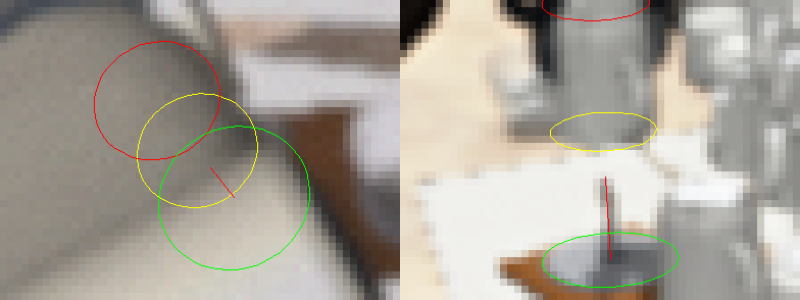

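In the scene view, the carried mug's rim (550–657) and the post and plate match the predicted outlines. The mug is centred over the post. I'll lower it slowly while watching the force.

Call:
{"api": "carry_out", "payload": {
  "series": [
    [0,0,0,0,0,0.03,1],
    [0,0,0,0,0,0.06,1],
    [0,0,0,0,0,0.1,1],
    [0,0,0,0,0,0.14,1],
    [0,0,0,0,0,0.17,1],
    [0,0,0,0,0,0.2,1],
    [0,0,0,0,0,0.2,1]
  ]
}}

```text
clock: 10.98
eef_pos: [462.8, 337.1, 101.1]
tcp_rot: [-3.141, 0.001, 1.57]
contact_force: [-0.3, -0.6, -2.3]
opening: 0.78
grasp_force: 45.4
```

Call:
{"api": "carry_out", "payload": {
  "series": [
    [0,0,0,0,0,0.03,1],
    [0,0,0,0,0,0.06,1],
    [0,0,0,0,0,0.09,1],
    [0,0,0,0,0,0.12,1],
    [0,0,0,0,0,0.14,1],
    [0,0,0,0,0,0.15,1],
    [0,0,0,0,0,0.15,1]
  ]
}}

```text
clock: 11.85
eef_pos: [463.1, 337.3, 64.2]
tcp_rot: [-3.141, 0.0, 1.57]
contact_force: [0.4, 0.2, -1.7]
opening: 0.776
grasp_force: 45.5
```

Call:
{"api": "carry_out", "payload": {
  "series": [
    [0,0,0,0,0,0.008,1],
    [0,0,0,0,0,0.012,1],
    [0,0,0,0,0,0.012,1]
  ]
}}

```text
clock: 12.22
eef_pos: [463.1, 337.3, 61.3]
tcp_rot: [-3.142, 0.0, 1.57]
contact_force: [0.8, -0.2, -2.3]
opening: 0.775
grasp_force: 45.5
```

Call:
{"api": "carry_out", "payload": {
  "series": [
    [0,0,0,0,0,0.006,1],
    [0,0,0,0,0,0.008,1],
    [0,0,0,0,0,0.008,1]
  ]
}}

```text
clock: 12.6
eef_pos: [463.1, 337.3, 59.2]
tcp_rot: [-3.141, 0.0, 1.57]
contact_force: [-0.1, -0.2, -1.4]
opening: 0.775
grasp_force: 45.5
```

Call:
{"api": "carry_out", "payload": {
  "series": [
    [0,0,0,0,0,0.006,1],
    [0,0,0,0,0,0.008,1],
    [0,0,0,0,0,0.008,1]
  ]
}}

```text
clock: 12.98
eef_pos: [463.2, 337.5, 58.9]
tcp_rot: [3.141, -0.0, 1.57]
contact_force: [-4.6, -3.2, 17.7]
opening: 0.78
grasp_force: 47.5
```

The mug touched at exactly the expected height, with 18 N. I'll ease up and release.

Call:
{"api": "carry_out", "payload": {
  "series": [
    [0,0,0,0,0,-0.006,1],
    [0,0,0,0,0,-0.006,0],
    [0,0,0,0,0,-0.006,-0.7],
    [0,0,0,0,0,-0.006,-1],
    [0,0,0,0,0,-0.006,-1],
    [0,0,0,0,0,-0.006,-1],
    [0,0,0,0,0,-0.006,-1]
  ]
}}

```text
clock: 13.85
eef_pos: [463.1, 337.3, 58.8]
tcp_rot: [-3.142, 0.0, 1.57]
contact_force: [0.4, 0.9, -0.4]
opening: 0.998
grasp_force: 0.0
```

Call:
{"api": "carry_out", "payload": {
  "series": [
    [0,0,0,0,0,-0.05,-1],
    [0,0,0,0,0,-0.12,-1],
    [0,0,0,0,0,-0.22,-1],
    [0,0,0,0,0,-0.36,-1],
    [0,0,0,0,0,-0.5,-1],
    [0,0,0,0,0,-0.64,-1],
    [0,0,0,0,0,-0.8,-1],
    [0,0,0,0,0,-0.8,-1]
  ]
}}

```text
clock: 14.85
eef_pos: [464.7, 338.5, 263.7]
tcp_rot: [3.135, -0.004, 1.57]
contact_force: [0.9, -0.0, -0.7]
opening: 1.0
grasp_force: 0.0
```

```bash
python3 - <<'E'
from ov import *
P=(463,338)
print(r.sense()["contact_force"])
out=[]
for c in("scene","top"):
    im=np.mean([r.grab_frame(c) for _ in range(3)],0)[:,:,::-1].astype(np.uint8).copy()
    mi=[(circ(P,24,35),(0,255,255)),(circ(P,114,35),(0,0,255))]
    out.append(panel(c,im,proj(c,(*P,75)),mi,w=66,hh=50,k=6))
cv2.imwrite("pics/o4.png",np.hstack(out))
E
```

```text
[ 0.90527389 -0.01797811 -0.6776835 ]
```

View pics/o4.png

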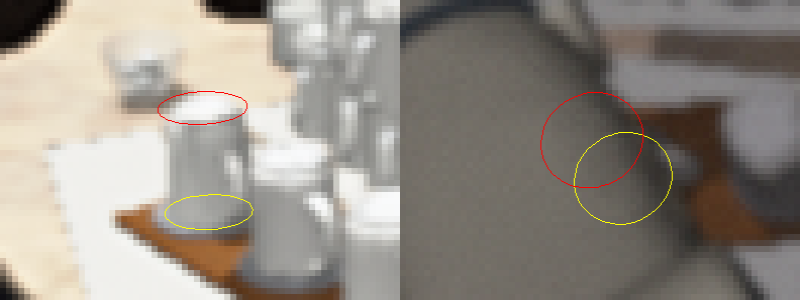

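The mug sits upright on its plate, around (205,165) in the left panel. Its rim is on the plate, the neighbouring mugs are unmoved and the gripper is clear, so I'll hand it in.

```bash
python3 -c "
from rig import r
print(r.sign_off())"
```

```text
the job is handed in; nothing more can be done
None
```

The lone white mug is upside down over the bare post with its rim on the steel plate, the gripper is clear, the two hung mugs look undisturbed, and the job is handed in at about 15 s (no verdict was returned).

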